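# Pair two pressure accumulators with their spring cradles and press the large one home

### The arm

A 6-joint arm with a two-finger parallel gripper is mounted at the origin on the work surface. World frame = base frame: x ahead of the robot, y to its left, z up, the work surface at z = 0. Lengths are in m, angles in rad, forces in N, time in s.
With the tool pointing down it reaches from about 0.35 to 0.775 m from the base axis. Payload 5.5 kg.
Tool frame: the origin (TCP) lies at the very end of the fingers, on their centre line; the grasp point (between the pads) lies 19 mm behind it; z points along the fingers, y is the line along which they close (so a half turn about z gives the same grasp; the last joint's range is limited). The gripper opens to 85 mm and grips with 20 to 120 N. Pads are 22 mm wide; open, the fingers measure 114 mm over their backs; the gripper's body (76 mm by 85 mm) begins 54 mm behind the grasp point. The pads swing forward as they close: fully open they stand 13 mm farther back than shut.
Start: joints at [1.115, 0.313, 0.046, 1.304, 0, 1.431], TCP at [0.179, 0.547, 0.231] pointing down, gripper open.
Joint ranges: [-2.76, 2.76], [-0.86, 1.69], [-1.03, 1.26], [-2.2, 2.34], [-1.47, 1.5], [-3.14, 3.14]. Speed limits (rad/s): [2.57, 2.57, 3.14, 3.14, 3.14, 3.14].

### API

Orientations are given as a unit quaternion [w, x, y, z].
In Python, from workcell import get_state, read_camera, calibration, hand_in gives the robot as it stands.
- The arm moves only by the tool drive_tool, never from a script. Its argument "deltas" is a list that holds one entry, the list of rows, each a list of 7 numbers: the closure in counts, from 0 (fully open) to 255 (shut), then the shift along the tool's x, y, z in m, then the turn, a rotation vector about the tool's x, y, z in degrees. A call has 1 to 12 rows; each row is the pose to reach, as a shift and turn from the pose commanded when the call began, along the tool's axes at that moment; what a row does not reach only later rows make up. A row lasts 1/8 s, in which the tool goes at most 62.5 mm and 10.7 degrees, less where a joint would pass 70% of its speed; a pose out of reach is approached as far as the arm can. A call with a gripper value outside its range is refused whole. The fingers move at their own pace and stop on an object; "newtons" is the grip in N (left out, the last holds). Time passes only in rows, so rows that repeat a pose let the fingers close. It gives the time, the measured TCP pose, the force, the opening and the grip force at its end, in the units of the state.
- get_state(): the state, without advancing time (a new reading comes with each control period).
- read_camera(name): name is "scene" or "side" or "wrist"; returns (picture, depth): 400x640x3 uint8, red, green, blue; 400x640 float32, m along the optical axis (not along the pixel's ray), 0 where there is no reading.
- calibration(name): a dict with "mtx" (3x3 intrinsics, pixels), "world_from_camera" (4x4, takes a point from camera to world coordinates). Camera axes: x right, y up, looking along -z (the intrinsics and any distortion apply to the point x, -y, -z); pixel columns grow to the right and rows downward; lengths in m; the calibration is good to about 2 mm. A picture is of the moment at which its call begins: read the wrist's pose just before it. calibration takes no time and is no camera call; for the wrist camera it gives the pose at the moment of the call.
- hand_in(): hands the job in; it is judged then, once.
The state is a dict: "clock": time; "joint_pos": joint angles; "qvel": joint speeds; "tau": joint torques, N m; "tcp_pos": TCP position; "orientation": TCP orientation; "wrist_force": force on the tool from outside, world axes, zero at the start; "ft_torque": the same for the moment, N m; "finger_gap": finger opening in m; "grip_force": force on a finger pad.
Only numpy, scipy, OpenCV 4.12 (cv2) and the standard library are available. Lean on these libraries where they do the work, as an engineer would, in place of code of your own. Each camera call takes 0.05 s, during which the arm holds its last target. There are 200 camera calls.

### The job

On the bench are two ball-shaped steel pressure accumulators and two sprung ring cradles, a large and a small of each. First set the small accumulator, neck up, in the small cradle and let go of it; then set the large one, neck up, in the large cradle and press it down until its ring is fully on its stop, and finish while still holding it pressed down there. Do not drop the accumulators, and leave the spanner, tin and bearing where they are.

Things in the scene. Friction and masses are not known exactly. Their poses are not given: they have to be found in the camera images.
- small_acc_neck (a point): Small accumulator: dull steel ball 52 mm in diameter with an upright threaded neck 24 mm in diameter and 42 mm long on top and a flat round boss (30 mm in diameter, 5 mm high) underneath, on which it stands neck up; 99 mm tall in all, about 0.25 kg. This point is on its axis inside the neck, 24 mm above the ball's top, 18 mm below the neck's top end and 81 mm above the underside of the boss: the place to grip. z points up along the neck.
- small_acc_ball (a point): Centre of the small accumulator's ball, 50 mm below its neck point and 31 mm above the underside of its boss. Same axes. Once it is seated in its raised cradle, its neck's end stands 147 mm above the bench.
- small_seat (a point): Centre of the top face of the small cradle's ring: level aluminium ring, bore 36 mm, outer diameter 64 mm, 10 mm thick, with three ears, riding on three springs over a round grey base bolted to the bench (base 108 mm in diameter). Ring top is 60 mm above the bench when up and 40 mm when pressed to the stop. The small ball seats on the edge of this bore, its centre 19 mm above this point. z is up.
- small_ring (a joint): How far the small cradle's ring is pressed down, m: 0 up, 0.020 on its stop. About 5.5 N starts it moving and 14.5 N (the accumulator's own weight included) brings it onto the stop; it springs back when let go. The accumulator's weight alone does not press it down.
- large_acc_neck (a point): Large accumulator: dull steel ball 68 mm in diameter with an upright threaded neck 24 mm in diameter and 42 mm long on top and a flat round boss (30 mm in diameter, 5 mm high) underneath, on which it stands neck up; 115 mm tall in all, about 0.4 kg. This point is on its axis inside the neck, 24 mm above the ball's top, 18 mm below the neck's top end and 97 mm above the underside of the boss: the place to grip. z points up along the neck.
- large_acc_ball (a point): Centre of the large accumulator's ball, 58 mm below its neck point and 39 mm above the underside of its boss. Same axes. Once it is seated in its raised cradle, its neck's end stands 159 mm above the bench.
- large_seat (a point): Centre of the top face of the large cradle's ring: level aluminium ring, bore 50 mm, outer diameter 78 mm, 10 mm thick, with three ears, riding on three springs over a round grey base bolted to the bench (base 124 mm in diameter). Ring top is 60 mm above the bench when up and 40 mm when pressed to the stop. The large ball seats on the edge of this bore, its centre 23 mm above this point. z is up.
- large_ring (a joint): How far the large cradle's ring is pressed down, m: 0 up, 0.020 on its stop. About 5.5 N starts it moving and 14.5 N (the accumulator's own weight included) brings it onto the stop; it springs back when let go. The accumulator's weight alone does not press it down.
- spanner: Bystander: open-ended spanner, 150 mm long, lying flat on the bench. Origin under its middle, x along it.
- tin: Bystander: closed metal tin, 70 mm in diameter, 60 mm tall. Origin at the centre of its underside, z up.
- bearing: Bystander: plain steel bearing ring, 72 mm outer diameter, 22 mm tall, lying flat. Origin at the centre of its underside, z up.
Mind the look-alikes: they are no part of the job. What is shaped like the part that bears small_acc_neck but blue or yellow is not meant.

How it is judged:
By the outcome, as a careful person would: the job done as asked, in the order asked, and still so for the second after the job is handed in, while the arm keeps its last pose, push and grip.
It also fails if it takes over 67 s, if anything falls off the work surface, if the arm or the gripper's body presses on something with over 40 N, if the wrist force passes 120 N, or if a joint passes its speed limit or range.

## Working session

There is one attempt and no reset: what is moved stays moved. The work goes in short steps, Python scripts to look and compute and a tool call to move; the robot and the scene stay as the last step left them, time stands still between calls to the robot, and variables do not carry over. Pictures are saved under pics/ and viewed, at most 10 in all, crops included, and the job is handed in when it is done.

Besides the shell and the picture viewer there is one more tool, called after "Request:" by a JSON object that holds its "op" and its "data", one argument or row to a line. drive_tool: Moves the arm, as the interface text tells. Its arguments: {"type":"object","properties":{"deltas":{"type":"array","items":{"type":"array","items":{"type":"array","items":{"type":"number"}}}},"newtons":{"type":"number"}},"required":["deltas"]}

```bash
mkdir -p pics; ls; cat > h.py <<'E'
import numpy as np, cv2
from workcell import get_state, read_camera, calibration, hand_in
def cloud(name):
    c=calibration(name); im,d=read_camera(name)
    K=np.array(c["mtx"]);T=np.array(c["world_from_camera"])
    v,u=np.mgrid[0:400,0:640]
    P=np.stack([(u-K[0,2])/K[0,0]*d,-(v-K[1,2])/K[1,1]*d,-d],-1)
    W=P@T[:3,:3].T+T[:3,3]; W[d<=0]=np.nan
    return im,d,W
def save(n,im): cv2.imwrite('pics/'+n,cv2.cvtColor(im,cv2.COLOR_RGB2BGR))
E
python3 - <<'E'
from h import *
print(get_state())
for n in("scene","side"):
    im,d,W=cloud(n); save(n+'0.png',im); np.savez('/tmp/'+n,im=im,d=d,W=W)
    c=calibration(n); print(n,{k:np.round(v,3) for k,v in c.items()})
E
```

```text
pics
{'clock': 0.0, 'joint_pos': array([ 1.11536390e+00,  3.14006909e-01,  4.49665222e-02,  1.30360247e+00,
       -1.64946066e-05,  1.43116193e+00]), 'qvel': array([-0.00084619, -0.00211541, -0.00022273, -0.00015584,  0.0004227 ,
        0.00123023]), 'tau': array([ 5.10592799e-04, -4.80630255e+01,  2.98534030e+01,  1.94238068e-02,
        6.86060787e-06, -4.20471594e-06]), 'tcp_pos': array([0.17838292, 0.54608428, 0.23040008]), 'orientation': array([-2.62782327e-04,  1.57243636e-01,  9.87559409e-01, -8.85117597e-04]), 'wrist_force': array([0.08043485, 0.32793237, 0.37524485]), 'ft_torque': array([ 0.00435276,  0.02907858, -0.01282411]), 'grip_force': 0.0, 'finger_gap': 0.08522714815080458}
scene {'mtx': array([[504.616,   0.   , 321.469],
       [  0.   , 504.616, 193.353],
       [  0.   ,   0.   ,   1.   ]]), 'world_from_camera': array([[ 0.582, -0.692,  0.428,  1.206],
       [ 0.813,  0.493, -0.31 , -0.434],
       [ 0.004,  0.528,  0.849,  1.266],
       [ 0.   ,  0.   ,  0.   ,  1.   ]])}
side {'mtx': array([[407.642,   0.   , 320.327],
       [  0.   , 407.642, 203.737],
       [  0.   ,   0.   ,   1.   ]]), 'world_from_camera': array([[-0.989,  0.069, -0.131,  0.507],
       [-0.148, -0.514,  0.845,  0.736],
       [-0.009,  0.855,  0.518,  0.56 ],
       [ 0.   ,  0.   ,  0.   ,  1.   ]])}
```

View pics/scene0.png

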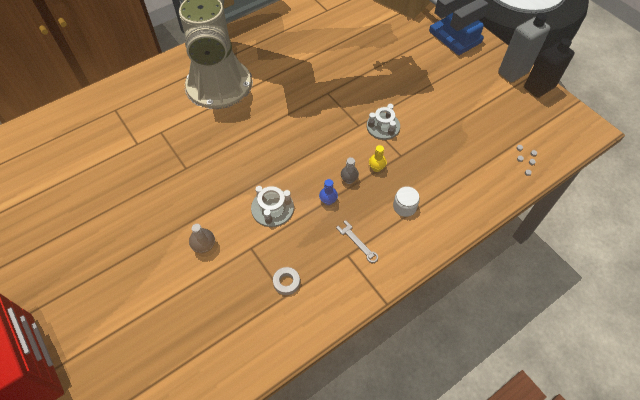

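View pics/side0.png

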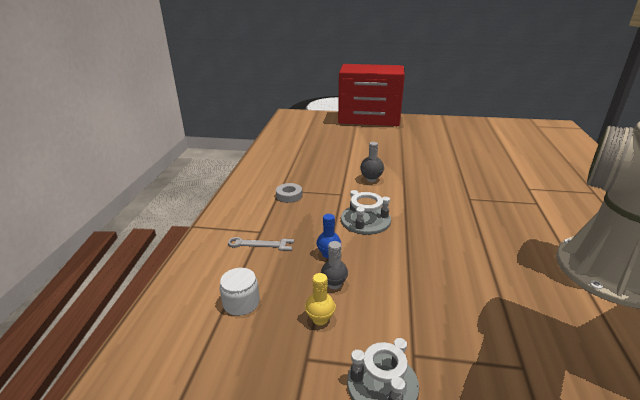

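Scene view: the candidates for the small accumulator are steel (350,170), blue (329,193), yellow (378,158) and the bigger steel one (202,238). By the description, the small is the steel at (350,170) and the large is at (202,238). The small cradle is at (384,120) and the large at (272,203). The side view agrees: small at (335,265), large at (372,165).

```bash
cat > m.py <<'E'
from h import *
from scipy.optimize import least_squares
D={n:np.load('/tmp/'+n+'.npz') for n in("scene","side")}
def near(n,c,r,z0,z1):
    W=D[n]['W'];m=(np.hypot(W[...,0]-c[0],W[...,1]-c[1])<r)&(W[...,2]>z0)&(W[...,2]<z1);return W[m],D[n]['im'][m]
seeds={'small':(350,172),'large':(202,242),'blue':(329,195),'yellow':(378,160)}
for k,(u,v) in seeds.items():
    p=D['scene']['W'][v,u]; R=.034 if k=='large' else .026; h=R+.005
    for n in D:
        c=p[:2]
        for _ in range(3):
            q,_c=near(n,c,R+.006,.012,h+R*.8)
            s=least_squares(lambda x:np.linalg.norm(q-x,axis=1)-R,[*c,h],loss='soft_l1',f_scale=.002); c=s.x[:2]
        nk,_c=near(n,c,.022,h+R+.012,h+R+.06)
        t=least_squares(lambda x:np.hypot(nk[:,0]-x[0],nk[:,1]-x[1])-.012,c,loss='soft_l1',f_scale=.002) if len(nk)>5 else None
        print(k,n,len(q),'ball',s.x.round(4),'neck',len(nk),None if t is None else t.x.round(4),'top',nk[:,2].max().round(3) if len(nk) else None)
for k,(u,v),ro in(('sseat',(384,120),.032),('lseat',(271,200),.039)):
    p=D['scene']['W'][v,u]
    for n in D:
        q,_c=near(n,p[:2],.08,.054,.066)
        c=np.median(q,0)[:2]
        for _ in range(5):
            g=q[np.hypot(*(q[:,:2]-c).T)<ro+.003]; (x,y),rr=cv2.minEnclosingCircle(g[:,:2].astype(np.float32)); c=np.array([x,y])
        print(k,n,len(q),'c',c.round(4),'r',round(rr,4),'z',np.median(g[:,2]).round(4))
for k,(u,v) in dict(spanner=(357,242),tin=(407,195),bearing=(277,275)).items(): print(k,D['scene']['W'][v,u].round(3))
E
python3 m.py
python3 -c "
from h import *
im=cv2.imread('pics/scene0.png')[90:220,290:430];cv2.imwrite('pics/crop1.png',cv2.resize(im,None,fx=4,fy=4))"
```

```text
small scene 167 ball [0.5746 0.1239 0.0297] neck 93 [0.5748 0.1231] top 0.102
small side 407 ball [0.575  0.124  0.0302] neck 235 [0.5749 0.124 ] top 0.1
large scene 362 ball [ 0.5207 -0.3374  0.0374] neck 109 [ 0.5197 -0.3376] top 0.12
large side 369 ball [ 0.5204 -0.3372  0.0381] neck 106 [ 0.5208 -0.3364] top 0.116
blue scene 183 ball [0.5985 0.0288 0.0298] neck 96 [0.5989 0.0289] top 0.105
blue side 235 ball [0.5989 0.0295 0.0299] neck 191 [0.5987 0.0296] top 0.1
yellow scene 170 ball [0.5897 0.2185 0.0296] neck 96 [0.5898 0.2178] top 0.103
yellow side 534 ball [0.5892 0.219  0.0301] neck 281 [0.5891 0.219 ] top 0.1
sseat scene 273 c [0.4727 0.3324] r 0.035 z 0.0592
sseat side 1397 c [0.471 0.341] r 0.035 z 0.0591
lseat scene 415 c [ 0.5329 -0.1224] r 0.0419 z 0.059
lseat side 420 c [ 0.5288 -0.1156] r 0.0419 z 0.0589
spanner [0.757 0.014 0.005]
tin [0.742 0.199 0.06 ]
bearing [ 0.717 -0.223  0.022]
```

View pics/crop1.png

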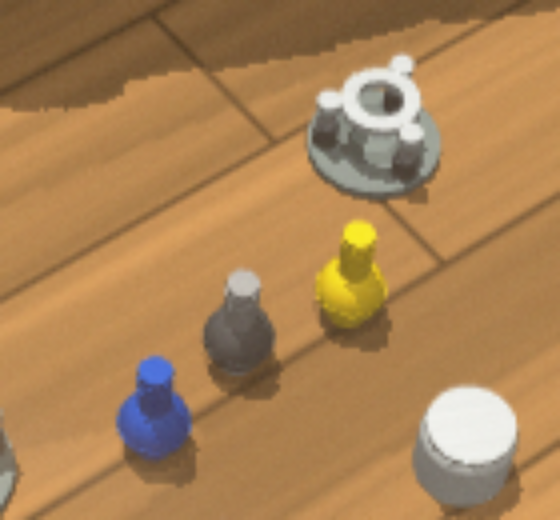

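The crop shows the steel small accumulator (240,320 in the crop) standing between blue and yellow, and the small cradle with three posts around its ring. The choice is confirmed. The posts disturb the seat fit, so I will use the bore's hole contour instead.

```bash
cat > s.py <<'E'
from m import D
from h import *
for k,c0,R in(('sseat',(.472,.337),.018),('lseat',(.531,-.119),.025)):
  for n in D:
    W=D[n]['W']; m=((abs(W[...,2]-.06)<.004)&(np.hypot(W[...,0]-c0[0],W[...,1]-c0[1])<.07)).astype(np.uint8)
    cs,hh=cv2.findContours(m,cv2.RETR_CCOMP,cv2.CHAIN_APPROX_NONE)
    T=calibration(n);K=np.array(T['mtx']);T=np.array(T['world_from_camera'])
    best=max([c for c,h in zip(cs,hh[0]) if h[3]>=0],key=cv2.contourArea,default=None)
    if best is None: print(k,n,'no hole');continue
    p=best[:,0].astype(float); ray=np.stack([(p[:,0]-K[0,2])/K[0,0],-(p[:,1]-K[1,2])/K[1,1],-np.ones(len(p))],1)@T[:3,:3].T
    q=T[:3,3]+ray*((.06-T[2,3])/ray[:,2])[:,None]
    (x,y),r=cv2.minEnclosingCircle(q[:,:2].astype(np.float32)); M=cv2.fitEllipse((q[:,:2]*1000).astype(np.float32))
    print(k,n,np.round((x,y,r),4),np.round(M[0],1),np.round(M[1],1))
    z=W[np.hypot(W[...,0]-x,W[...,1]-y)<.075]; z=z[z[:,2]>.064]
    if len(z): 
        a=np.degrees(np.arctan2(z[:,1]-y,z[:,0]-x)); print('  posts',len(z),z[:,2].max().round(3),np.histogram(a,12,(-180,180))[0], np.hypot(z[:,0]-x,z[:,1]-y).min().round(3))
E
python3 s.py | grep -v -e ball -e ' c '
```

```text
spanner [0.757 0.014 0.005]
tin [0.742 0.199 0.06 ]
bearing [ 0.717 -0.223  0.022]
sseat scene [0.4782 0.336  0.0258] [477.7 336.1] [41.4 42.8]
  posts 10 0.068 [0 1 2 1 1 0 0 1 2 1 1 0] 0.018
sseat side [0.4755 0.3398 0.0192] [475.5 339.8] [35.1 36.9]
lseat scene [ 0.5292 -0.1165  0.0299] [ 527.9 -117.7] [53.4 54.4]
  posts 7 0.066 [0 2 1 1 0 0 0 1 1 1 0 0] 0.031
lseat side [ 0.5253 -0.1129  0.0273] [ 525.3 -112.5] [50.4 51.2]
```

```bash
cat > g.py <<'E'
import sys
from h import *
from scipy.spatial.transform import Rotation as Ro
s=get_state();w=np.array(s['orientation']);R=Ro.from_quat([*w[1:],w[0]])
for i in range(1,len(sys.argv),3):
    t=np.array(list(map(float,sys.argv[i:i+3]))); print((R.inv().apply(t-s['tcp_pos'])*1000).round(1))
print(round(s['clock'],2),s['tcp_pos'].round(4),'wf',s['wrist_force'].round(1),'tilt',R.as_matrix()[:,2].round(4),'x',R.as_matrix()[:,0].round(3),'j',s['joint_pos'].round(2),'gap',round(s['finger_gap'],4))
E
python3 g.py .575 .124 .125 .575 .124 .063
```

```text
[-508.1 -277.9  105.8]
[-508.1 -277.8  167.8]
0.1 [0.1784 0.5461 0.2305] wf [-0.2 -0.4 -0.1] tilt [-8.0e-04 -1.5e-03 -1.0e+00] x [-0.951  0.311  0.   ] j [1.12 0.31 0.05 1.3  0.   1.43] gap 0.0855
```

Request:
{"op": "drive_tool", "data": {
  "deltas": [
    [[0,-0.05,-0.028,0.01,0,0,0],[0,-0.102,-0.056,0.021,0,0,0],[0,-0.152,-0.083,0.032,0,0,0],[0,-0.203,-0.111,0.042,0,0,0],[0,-0.254,-0.139,0.053,0,0,0],[0,-0.305,-0.167,0.064,0,0,0],[0,-0.356,-0.194,0.074,0,0,0],[0,-0.406,-0.222,0.085,0,0,0],[0,-0.457,-0.25,0.095,0,0,0],[0,-0.495,-0.271,0.103,0,0,0],[0,-0.508,-0.278,0.106,0,0,0],[0,-0.508,-0.278,0.106,0,0,0]]
  ]
}}

```text
clock: 1.6
tcp_pos: [0.5749, 0.1241, 0.1246]
orientation: [-0.001, 0.158, 0.987, 0.0]
wrist_force: [-0.0, -0.3, -0.4]
finger_gap: 0.0852
grip_force: 0.0
```

```bash
python3 g.py .575 .124 .063; python3 -c "
from h import *
im,d,W=cloud('wrist');save('w1.png',im)"
```

```text
[-0.2 -0.1 61.6]
1.6 [0.5749 0.1241 0.1246] wf [-0.  -0.3 -0.4] tilt [-1.6e-03  3.0e-04 -1.0e+00] x [-0.95   0.312  0.002] j [ 0.08  0.39 -0.11  1.07  0.    0.39] gap 0.0852
```

View pics/w1.png

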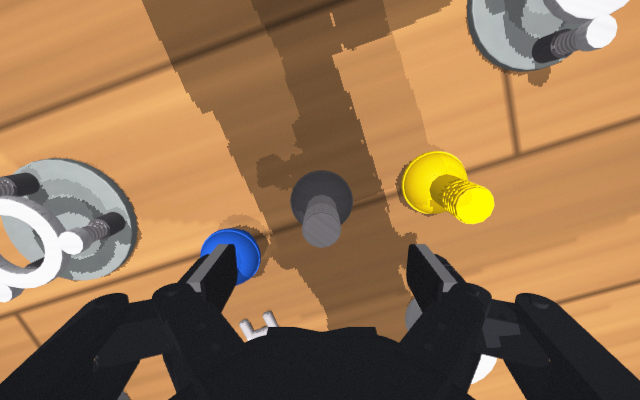

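The wrist picture shows the steel neck (321,225) centred between the fingers, with blue to the left (232,255) and yellow to the right (440,185), both clear of the fingers. I will descend and grip.

Request:
{"op": "drive_tool", "data": {
  "deltas": [
    [[0,0,0,0.03,0,0,0],[0,0,0,0.055,0,0,0],[0,0,0,0.0615,0,0,0],[255,0,0,0.0615,0,0,0],[255,0,0,0.0615,0,0,0],[255,0,0,0.0615,0,0,0],[255,0,0,0.0615,0,0,0],[255,0,0,0.0615,0,0,0],[255,0,0,0.0615,0,0,0]]
  ],
  "newtons": 60
}}

```text
clock: 2.78
tcp_pos: [0.5758, 0.1244, 0.0649]
orientation: [0.001, 0.157, 0.988, 0.0]
wrist_force: [-1.5, -1.5, 5.0]
finger_gap: 0.0221
grip_force: 58.6
```

```bash
python3 g.py .576 .124 .175 .476 .339 .175 .476 .339 .125
```

```text
[  -0.5   -0.2 -110.1]
[ 161.4  173.  -110.3]
[161.5 173.  -60.3]
2.77 [0.5758 0.1244 0.0649] wf [-1.5 -1.5  5. ] tilt [ 1.6e-03 -1.0e-04 -1.0e+00] x [-0.95   0.311 -0.002] j [ 0.08  0.44 -0.19  0.94 -0.    0.39] gap 0.0221
```

Gripped. Next I lift and carry to over the cradle (passing clear of yellow), then check.

Request:
{"op": "drive_tool", "data": {
  "deltas": [
    [[255,0,0,-0.03,0,0,0],[255,0,0,-0.08,0,0,0],[255,0.01,0.01,-0.11,0,0,0],[255,0.04,0.043,-0.112,0,0,0],[255,0.075,0.08,-0.112,0,0,0],[255,0.11,0.117,-0.112,0,0,0],[255,0.14,0.15,-0.112,0,0,0],[255,0.157,0.168,-0.112,0,0,0],[255,0.161,0.173,-0.112,0,0,0],[255,0.161,0.173,-0.112,0,0,0]]
  ]
}}

```text
clock: 4.03
tcp_pos: [0.4757, 0.3388, 0.1753]
orientation: [-0.0, 0.157, 0.988, -0.0]
wrist_force: [-0.6, 0.4, -2.7]
finger_gap: 0.0225
grip_force: 59.2
```

```bash
python3 g.py .476 .339 .125; python3 -c "
from h import *
im,d,W=cloud('wrist');save('w2.png',im);np.savez('/tmp/w2',im=im,d=d,W=W)
im2,d,W=cloud('side');save('s2.png',im2);np.savez('/tmp/s2',im=im2,d=d,W=W)
m=np.vstack([im,im2]);save('c2.png',cv2.resize(m,(480,600)))"
```

```text
[-0.2  0.3 50.3]
4.03 [0.4757 0.3388 0.1753] wf [-0.6  0.4 -2.7] tilt [-6.e-04 -6.e-04 -1.e+00] x [-0.951  0.31   0.   ] j [ 0.48  0.35 -0.04  1.18 -0.    0.8 ] gap 0.0225
```

View pics/c2.png

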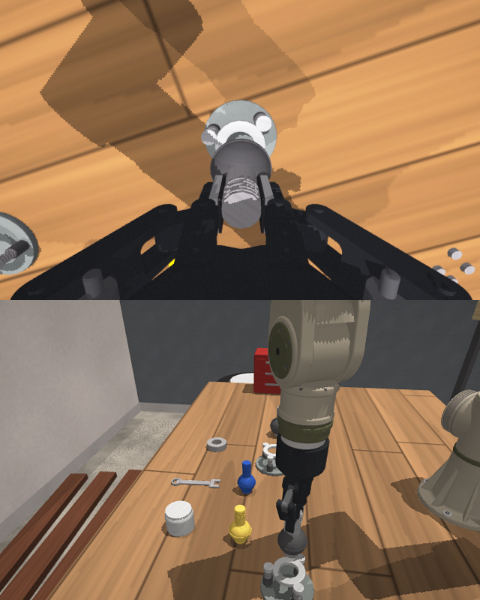

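The picture shows the small accumulator held upright (wrist view 240,170) above the small cradle. I'll fit the held ball in the side view and compare it with the seat from that same camera.

```bash
cat > b.py <<'E'
import sys
from h import *
from scipy.optimize import least_squares
f,x,y,z,R=sys.argv[1],*map(float,sys.argv[2:6])
W=np.load(f)['W'];c=np.array([x,y,z])
for _ in range(4):
    q=W[(np.linalg.norm(W-c,axis=-1)<R+.006)&(W[...,2]<c[2]+.7*R)&(W[...,2]>c[2]-.8*R)]
    c=least_squares(lambda p:np.linalg.norm(q-p,axis=1)-R,c,loss='soft_l1',f_scale=.002).x
print(f,len(q),c.round(4),np.abs(np.linalg.norm(q-c,axis=1)-R).mean().round(4))
E
python3 b.py /tmp/s2.npz .476 .339 .141 .026; python3 b.py /tmp/w2.npz .476 .339 .141 .026
python3 - <<'E'
from h import *
W=np.load('/tmp/w2.npz')['W'];q=W[(abs(W[...,2]-.06)<.003)&(np.hypot(W[...,0]-.476,W[...,1]-.339)<.07)]
print(len(q)); h=W[(W[...,2]>.004)&(W[...,2]<.03)&(np.hypot(W[...,0]-.476,W[...,1]-.339)<.07)]
from scipy.optimize import least_squares
if len(q)>30:
    r=lambda c:(lambda d:np.maximum(d-.032,0)+np.maximum(.018-d,0))(np.hypot(q[:,0]-c[0],q[:,1]-c[1]))
    print(least_squares(r,[.476,.339],loss='soft_l1',f_scale=.001).x.round(4))
print(len(h),np.median(h[:,2]).round(4),h[:,:2].min(0).round(4),h[:,:2].max(0).round(4))
E
```

```text
/tmp/s2.npz 759 [0.4754 0.3384 0.1404] 0.0005
/tmp/w2.npz 1936 [0.4749 0.3387 0.1412] 0.0003
1949
[0.4676 0.3382]
2787 0.0104 [0.4216 0.2836] [0.5168 0.3908]
```

Request:
{"op": "drive_tool", "data": {
  "deltas": [
    [[255,0,0,0.025,0,0,0],[255,0,0,0.045,0,0,0],[255,0,0,0.055,0,0,0],[255,0,0,0.059,0,0,0],[255,0,0,0.061,0,0,0],[255,0,0,0.062,0,0,0],[255,0,0,0.062,0,0,0]]
  ]
}}

```text
clock: 5.0
tcp_pos: [0.4761, 0.3392, 0.1143]
orientation: [0.0, 0.157, 0.988, 0.0]
wrist_force: [0.4, -0.5, -2.3]
finger_gap: 0.0225
grip_force: 59.2
```

```bash
python3 g.py;python3 -c "
from h import *
im2,d,W=cloud('side');np.savez('/tmp/s3',im=im2,d=d,W=W)
im,d,W=cloud('wrist');np.savez('/tmp/w3',im=im,d=d,W=W)"
python3 b.py /tmp/s3.npz .476 .339 .079 .026;python3 b.py /tmp/w3.npz .476 .339 .079 .026
```

```text
5.0 [0.4761 0.3392 0.1143] wf [ 0.4 -0.5 -2.3] tilt [ 7.e-04  5.e-04 -1.e+00] x [-0.951  0.31  -0.001] j [ 0.48  0.39 -0.14  1.04  0.    0.8 ] gap 0.0225
/tmp/s3.npz 842 [0.4756 0.3414 0.0745] 0.0019
/tmp/w3.npz 2070 [0.4706 0.3403 0.0716] 0.002
```

Just short of contact. Go on 2–3 mm more.

Request:
{"op": "drive_tool", "data": {
  "deltas": [
    [[255,0,0,0.001,0,0,0],[255,0,0,0.002,0,0,0],[255,0,0,0.003,0,0,0],[255,0,0,0.003,0,0,0]]
  ]
}}

```text
clock: 5.6
tcp_pos: [0.4762, 0.3391, 0.1113]
orientation: [0.0, 0.157, 0.988, 0.0]
wrist_force: [-0.5, -0.4, 3.7]
finger_gap: 0.0225
grip_force: 59.5
```

Seated contact: about 6 N down with negligible side force. Release.

Request:
{"op": "drive_tool", "data": {
  "deltas": [
    [[150,0,0,0,0,0,0],[100,0,0,0,0,0,0],[0,0,0,0,0,0,0],[0,0,0,0,0,0,0],[0,0,0,0,0,0,0],[0,0,0,-0.03,0,0,0],[0,0,0,-0.07,0,0,0],[0,0,0,-0.085,0,0,0],[0,0,0,-0.085,0,0,0]]
  ]
}}

```text
clock: 6.72
tcp_pos: [0.4765, 0.3394, 0.1967]
orientation: [0.001, 0.157, 0.988, 0.001]
wrist_force: [-0.7, -0.3, 0.1]
finger_gap: 0.0854
grip_force: 0.0
```

```bash
python3 g.py .5205 -.337 .22 .5205 -.337 .14 .5205 -.337 .078; python3 - <<'E'
from h import *
from scipy.optimize import least_squares
o=[]
for n in('side','wrist'):
    im,d,W=cloud(n);o.append(im)
    q=W[(np.hypot(W[...,0]-.476,W[...,1]-.339)<.03)&(W[...,2]>.108)&(W[...,2]<.16)]
    for a,b in((.108,.125),(.125,.142)):
        k=q[(q[:,2]>a)&(q[:,2]<b)]
        if len(k)>5: print(n,len(k),least_squares(lambda c:np.hypot(k[:,0]-c[0],k[:,1]-c[1])-.012,[.476,.339],loss='soft_l1',f_scale=.002).x.round(4))
    print(n,'top',np.percentile(q[:,2],98).round(4))
m=np.vstack(o);save('c3.png',cv2.resize(m,(480,600)))
E
```

```text
[-251.9 -629.2  -24. ]
[-251.8 -629.4   56. ]
[-251.7 -629.5  118. ]
6.72 [0.4765 0.3394 0.1967] wf [-0.7 -0.3  0.1] tilt [ 0.0021  0.0011 -1.    ] x [-0.951  0.311 -0.002] j [0.48 0.34 0.   1.23 0.   0.8 ] gap 0.0854
side 153 [0.4751 0.3356]
side 171 [0.4751 0.3353]
side top 0.1467
wrist 130 [0.4754 0.3356]
wrist 180 [0.4748 0.3351]
wrist top 0.1478
```

View pics/c3.png

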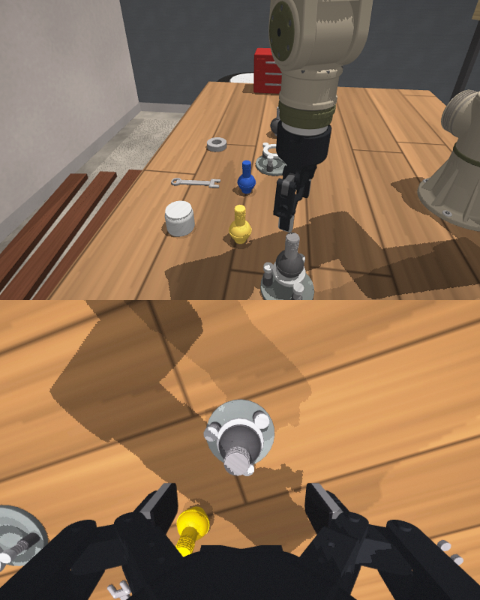

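The small accumulator is seated upright: neck top 147 mm as specified, wrist view (240,445). Next is the large one.

Request:
{"op": "drive_tool", "data": {
  "deltas": [
    [[0,-0.018,-0.045,0,0,0,0],[0,-0.041,-0.102,0,0,0,0],[0,-0.064,-0.159,0,0,0,0],[0,-0.087,-0.216,0,0,0,0],[0,-0.11,-0.274,0,0,0,0],[0,-0.133,-0.331,0,0,0,0],[0,-0.155,-0.388,0,0,0,0],[0,-0.178,-0.445,0.005,0,0,0],[0,-0.201,-0.502,0.015,0,0,0],[0,-0.224,-0.56,0.03,0,0,0],[0,-0.245,-0.612,0.045,0,0,0],[0,-0.252,-0.629,0.055,0,0,0]]
  ]
}}

```text
clock: 8.32
tcp_pos: [0.5186, -0.3398, 0.1375]
orientation: [-0.001, 0.159, 0.987, 0.001]
wrist_force: [-0.4, 1.0, 0.6]
finger_gap: 0.0855
grip_force: 0.0
```

Request:
{"op": "drive_tool", "data": {
  "deltas": [
    [[0,0,0,0,0,0,0]]
  ]
}}

```text
clock: 8.45
tcp_pos: [0.5186, -0.3369, 0.138]
orientation: [-0.002, 0.158, 0.987, 0.001]
wrist_force: [-0.3, 0.3, -0.3]
finger_gap: 0.0857
grip_force: 0.0
```

```bash
python3 g.py .5205 -.337 .078; python3 - <<'E'
from h import *
from scipy.optimize import least_squares
im,d,W=cloud('wrist');save('w4.png',im)
k=W[(np.hypot(W[...,0]-.52,W[...,1]+.337)<.03)&(W[...,2]>.08)&(W[...,2]<.113)]
print(len(k),least_squares(lambda c:np.hypot(k[:,0]-c[0],k[:,1]-c[1])-.012,[.52,-.337],loss='soft_l1',f_scale=.002).x.round(4))
E
```

```text
[-2.1  0.4 60. ]
8.45 [ 0.5186 -0.3369  0.138 ] wf [-0.3  0.3 -0.3] tilt [-0.0035  0.0035 -1.    ] x [-0.95   0.312  0.004] j [-0.71  0.44  0.    1.14  0.   -0.39] gap 0.0857
458 [ 0.5204 -0.337 ]
```

View pics/w4.png

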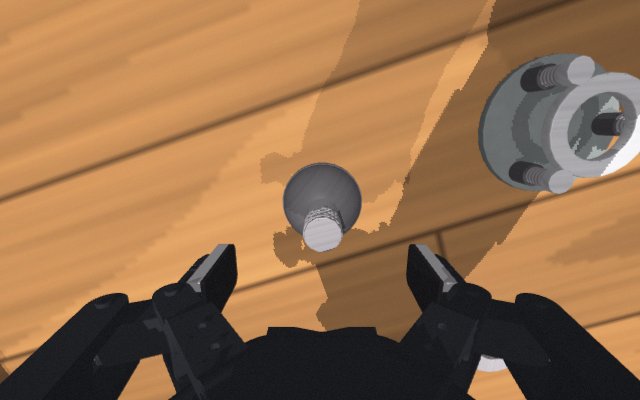

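The large neck (322,235) is centred between the fingers, with nothing nearby. Descend and grip more firmly.

Request:
{"op": "drive_tool", "data": {
  "deltas": [
    [[0,-0.001,0,0.03,0,0,0],[0,-0.002,0,0.053,0,0,0],[0,-0.002,0,0.0595,0,0,0],[0,-0.002,0,0.0595,0,0,0],[255,-0.002,0,0.0595,0,0,0],[255,-0.002,0,0.0595,0,0,0],[255,-0.002,0,0.0595,0,0,0],[255,-0.002,0,0.0595,0,0,0],[255,-0.002,0,0.0595,0,0,0],[255,-0.002,0,0.0595,0,0,0]]
  ],
  "newtons": 90
}}

```text
clock: 9.75
tcp_pos: [0.5224, -0.3381, 0.082]
orientation: [0.001, 0.157, 0.988, -0.0]
wrist_force: [1.0, 1.0, 5.0]
finger_gap: 0.0219
grip_force: 87.9
```

```bash
python3 g.py .5205 -.337 .19 .526 -.115 .19
```

```text
[   2.     0.4 -108. ]
[  65.7  213.1 -108.2]
9.75 [ 0.5224 -0.3381  0.082 ] wf [1. 1. 5.] tilt [ 1.2e-03 -7.0e-04 -1.0e+00] x [-0.951  0.311 -0.001] j [-0.7   0.48 -0.08  1.01  0.   -0.39] gap 0.0219
```

Request:
{"op": "drive_tool", "data": {
  "deltas": [
    [[255,0,0,-0.03,0,0,0],[255,0,0,-0.08,0,0,0],[255,0.004,0.015,-0.108,0,0,0],[255,0.016,0.053,-0.111,0,0,0],[255,0.03,0.1,-0.111,0,0,0],[255,0.045,0.147,-0.111,0,0,0],[255,0.058,0.188,-0.111,0,0,0],[255,0.064,0.208,-0.111,0,0,0],[255,0.0657,0.213,-0.111,0,0,0],[255,0.0657,0.213,-0.111,0,0,0]]
  ]
}}

```text
clock: 11.0
tcp_pos: [0.5257, -0.1155, 0.1919]
orientation: [-0.0, 0.157, 0.988, -0.0]
wrist_force: [-0.4, 0.3, -3.6]
finger_gap: 0.0217
grip_force: 88.9
```

```bash
cat > l.py <<'E'
from h import *
from scipy.optimize import least_squares
im,d,W=cloud('wrist');np.savez('/tmp/w5',W=W);save('w5.png',im)
im2,d,W2=cloud('side');np.savez('/tmp/s5',W=W2)
im3,d,W3=cloud('scene');np.savez('/tmp/c5',W=W3)
for n,X in(('wrist',W),('side',W2),('scene',W3)):
    h=X[(X[...,2]>.006)&(X[...,2]<.014)&(np.hypot(X[...,0]-.526,X[...,1]+.115)<.075)]
    print(n,'base',len(h),h[:,:2].min(0).round(4),h[:,:2].max(0).round(4), cv2.minEnclosingCircle(h[:,:2].astype(np.float32)))
E
python3 g.py .526 -.115 .19; python3 l.py; for f in w5 s5 c5;do python3 b.py /tmp/$f.npz .526 -.115 .147 .034;done
```

```text
[-0.2  0.6  1.9]
11.0 [ 0.5257 -0.1155  0.1919] wf [-0.4  0.3 -3.6] tilt [-5.e-04 -4.e-04 -1.e+00] x [-0.95   0.311  0.   ] j [-0.37  0.26 -0.13  1.19 -0.   -0.05] gap 0.0217
wrist base 2690 [ 0.4639 -0.1787] [ 0.5633 -0.0556] ((0.5252293944358826, -0.11707238107919693), 0.061745330691337585)
side base 783 [ 0.4655 -0.1777] [ 0.5861 -0.0531] ((0.5256568193435669, -0.11531522870063782), 0.0628819689154625)
scene base 676 [ 0.4714 -0.181 ] [ 0.5886 -0.0546] ((0.5267869830131531, -0.10987202078104019), 0.07124976813793182)
/tmp/w5.npz 2977 [ 0.524  -0.1148  0.1486] 0.0003
/tmp/s5.npz 527 [ 0.524  -0.1155  0.148 ] 0.0009
/tmp/c5.npz 270 [ 0.5242 -0.1156  0.1475] 0.0012
```

Request:
{"op": "drive_tool", "data": {
  "deltas": [
    [[255,-0.0005,0,0.025,0,0,0],[255,-0.0015,-0.0005,0.046,0,0,0],[255,-0.0015,-0.0005,0.057,0,0,0],[255,-0.0015,-0.0005,0.061,0,0,0],[255,-0.0015,-0.0005,0.063,0,0,0],[255,-0.0015,-0.0005,0.065,0,0,0],[255,-0.0015,-0.0005,0.067,0,0,0],[255,-0.0015,-0.0005,0.068,0,0,0],[255,-0.0015,-0.0005,0.068,0,0,0]]
  ]
}}

```text
clock: 12.28
tcp_pos: [0.5274, -0.1164, 0.1251]
orientation: [0.001, 0.157, 0.988, -0.001]
wrist_force: [-0.4, -2.3, 1.1]
finger_gap: 0.0219
grip_force: 89.6
```

Contact. Nudge 1 mm toward −y and press down.

Request:
{"op": "drive_tool", "data": {
  "deltas": [
    [[255,0,-0.001,0.002,0,0,0],[255,0,-0.001,0.005,0,0,0],[255,0,-0.001,0.008,0,0,0],[255,0,-0.001,0.011,0,0,0],[255,0,-0.001,0.014,0,0,0],[255,0,-0.001,0.017,0,0,0],[255,0,-0.001,0.019,0,0,0],[255,0,-0.001,0.019,0,0,0]]
  ]
}}

```text
clock: 13.28
tcp_pos: [0.5272, -0.1173, 0.1062]
orientation: [0.001, 0.157, 0.988, -0.0]
wrist_force: [-1.7, -2.8, 9.0]
finger_gap: 0.022
grip_force: 90.5
```

Request:
{"op": "drive_tool", "data": {
  "deltas": [
    [[255,0,0,0.002,0,0,0],[255,0,0,0.004,0,0,0],[255,0,0,0.005,0,0,0],[255,0,0,0.005,0,0,0]]
  ]
}}

```text
clock: 13.78
tcp_pos: [0.5279, -0.1177, 0.1049]
orientation: [0.003, 0.157, 0.988, -0.001]
wrist_force: [-8.8, -2.2, 31.0]
finger_gap: 0.0216
grip_force: 93.5
```

The force rose sharply to 31 N, so the ring is on the stop. Ease off a little and verify with the cameras.

Request:
{"op": "drive_tool", "data": {
  "deltas": [
    [[255,0.001,0,-0.001,0,0,0],[255,0.001,0,-0.001,0,0,0],[255,0.001,0,-0.001,0,0,0]]
  ]
}}

```text
clock: 14.15
tcp_pos: [0.5274, -0.1175, 0.105]
orientation: [0.003, 0.157, 0.988, -0.001]
wrist_force: [-3.9, -3.1, 25.5]
finger_gap: 0.0219
grip_force: 92.5
```

```bash
python3 g.py; python3 - <<'E'
from h import *
o=[]
for n in('wrist','side','scene'):
    im,d,W=cloud(n);o.append(im)
    r=np.hypot(W[...,0]-.5255,W[...,1]+.116);q=W[(r>.031)&(r<.037)&(W[...,2]>.03)&(W[...,2]<.075)]
    hz=np.histogram(q[:,2],9,(.03,.075))[0];print(n,'ring z hist 30..75/5mm',hz, np.median(q[(q[:,2]>.034)&(q[:,2]<.046),2]).round(4))
    q=W[(np.hypot(W[...,0]-.475,W[...,1]-.336)<.03)&(W[...,2]>.108)&(W[...,2]<.16)]
    if len(q): print(' small top',q[:,2].max().round(4))
save('c6.png',cv2.resize(np.vstack([o[0],o[2]]),(480,600)))
E
```

```text
14.15 [ 0.5274 -0.1175  0.105 ] wf [-3.9 -3.1 25.5] tilt [ 0.0053 -0.0028 -1.    ] x [-0.95   0.311 -0.006] j [-0.37  0.31 -0.27  0.98 -0.   -0.05] gap 0.0219
wrist ring z hist 30..75/5mm [  0 254 481   0   0   1 305 280 432] 0.0403
side ring z hist 30..75/5mm [10 71  8 10 31 39 60 52 38] 0.039
 small top 0.1479
scene ring z hist 30..75/5mm [ 7 41 23  3  6 17 25 29 30] 0.039
 small top 0.1502
```

View pics/c6.png

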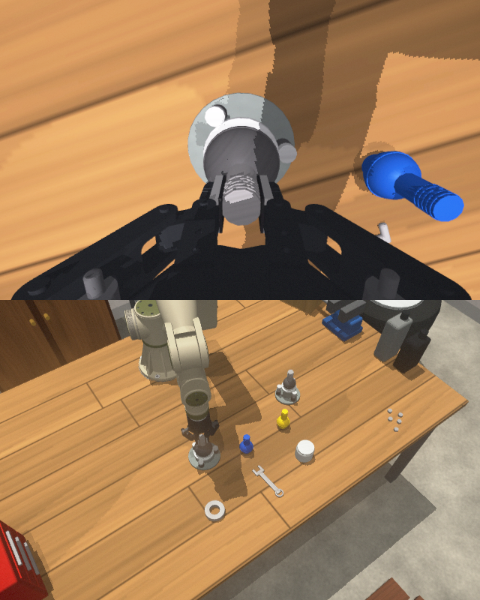

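The pictures show the large accumulator held upright in its ring (wrist view 240,150), with the ring at 40 mm, which is on its stop. The small one is seated at (288,385) in the scene view, and the bystanders are in place. Handing in.

```bash
python3 -c "
from h import *
print(hand_in())"
```

```text
the job is handed in; nothing more can be done
None
```

The job is handed in: the small accumulator stands neck up and released in its cradle (neck end about 148 mm above the bench), and the large one is held pressed at about 25 N with its ring measured at about 40 mm, on its stop; the spanner, tin and bearing look undisturbed, about 14 s used.

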